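# Bring the tape box round and flip its lid open

### The job

With fingertip pushes only, turn the turntable until the front of the wooden tape box, where its lid overhangs, squarely faces the near edge of the island (the robot's side); then flip the box's hinged lid up and over past upright so that it leans back and stays open by itself, and come away. Push gently and do not pinch or lift anything: what rides on the turntable must stay standing on it, and the things beside it must be left where they are.

Things in the scene. Friction and masses are not known exactly. Their poses are not given: they have to be found in the camera images.
- foot: fixed grey foot disc under the turntable, 260 mm across, 12 mm high, almost hidden; origin on the turntable's axis at island-top level; its axes are the world's (x away from the robot, y to its left)
- turntable: round white plastic turntable, 380 mm across, 18 mm thick, its top 30 mm above the island; origin on its vertical axis, on its underside. Turns both ways with light friction (0.25 N m) and stays where left. Its own -x axis points out of the box's front: the box faces the near edge squarely at yaw 0. It starts turned counter-clockwise (from above; yaw 0.5 to 1.3 rad), so turn it clockwise
- stud_top (a point): centre of the top of the upright steel stud, 20 mm diameter and 55 mm tall, fixed on the turntable near its rim, 165 mm from the axis, 115 degrees counter-clockwise from the turntable's +x axis; something to push the turntable round by
- front_rim (a point): point on the turntable's rim, on its top face, straight out in front of the wooden tape box, 190 mm from the axis. The box is screwed to the turntable: 110 (along the turntable's x) x 130 (y) x 75 mm high, its front wall's outer face 65 mm in front of the turntable's axis, its back wall's 45 mm behind it
- lid (a joint): angle of the tape box's lid, rad: 0 lying shut, 1.57 upright, 2.0 leaning back on its stop. The wooden lid is a flat plate 140 x 134 x 8 mm (about 0.14 kg) hinged on the box's back top edge; it falls shut if let go short of upright and falls open, onto the stop, if let go past it. Nothing latches it
- lid_hinge (a point): middle of the lid's hinge axis, at the level of the lid's underside (105 mm above the island); the axis runs along the turntable's y
- lid_lip (a point): middle of the lid's front lower edge, 140 mm from the hinge axis; shut, the lid overhangs the box's front wall by 30 mm with free space below, so that a fingertip can push it up from beneath
- bottle: bystander: stainless bottle standing loose on the turntable, 64 mm diameter, 165 mm tall; origin at the centre of its base
- jar: bystander: glass jar with steel cap standing loose on the turntable, 68 mm diameter, 100 mm tall; origin at the centre of its base
- case: bystander: teal mouthguard case lying loose on the turntable behind the box, 65 x 85 x 27 mm; origin at the centre of its underside
- dumbbell: bystander: cast iron mini dumbbell lying loose on the turntable, 112 mm long (along its x), heads 42 mm; origin under its middle, on its underside
- tape: bystander: roll of paper tape on the island, 60 mm diameter, 38 mm high; origin at the centre of its underside
- cup: bystander: grey plastic cup on the island, 86 mm rim diameter, 130 mm tall; origin at the centre of its base
- block: bystander: cork yoga block lying on the island, 120 x 200 x 75 mm; origin at the centre of its underside

How it is judged:
On the way, in this order (a step that is already met when the one before it is completed fails the run):
1. the turntable is turned so that the box faces the near edge, its lid still shut (y of front_rim in the frame of foot between -0.039 and 0.039 m and x of front_rim in the frame of foot below -0.1 m and value of joint lid below 0.15 rad), for 0.2 s.
2. the lid is flipped past upright (y of front_rim in the frame of foot between -0.039 and 0.039 m and x of front_rim in the frame of foot below -0.1 m and value of joint lid above 1.7 rad), for 0.1 s.
At the end, for the whole second after the job is handed in: The box's front faces the near edge within about 12 degrees, the lid leans back at rest on its stop (joint over 1.85 rad) with nothing holding it, the turntable is still, and bottle, jar, case and dumbbell stand or lie upright on the turntable (y of front_rim in the frame of foot between -0.039 and 0.039 m and x of front_rim in the frame of foot below -0.1 m and value of joint lid above 1.85 rad and velocity of joint lid between -0.1 and 0.1 rad/s and angular speed of turntable below 0.05 rad/s and horizontal distance between each of bottle, jar, case, dumbbell and foot below 0.19 m and angle between each of bottle, jar, case, dumbbell, cup's own z axis and vertical below 0.2 rad); the robot touches nothing.
It fails at once if a thing riding on the turntable is tipped, lifted more than 20 mm, or falls off (angle between any of bottle, jar, case, dumbbell's own z axis and vertical above 0.5 rad or height (world z) of any of bottle, jar, case, dumbbell above 0.05 m or height (world z) of any of bottle, jar, case, dumbbell below 0.015 m).
It fails at once if a thing beside the turntable is moved more than 30 mm (distance of any of tape, cup, block from where it was at the start of the episode above 0.03 m).
It fails at once if the turntable, its box, stud or lid is pinched, or pressed hard (over 38 N) while the turntable stands still (contact force between the fingers and turntable above 38 N and angular speed of turntable below 0.1 rad/s).
It also fails if it takes over 64 s, if anything falls off the work surface, if the arm or the gripper's body presses on something with over 40 N, if the wrist force passes 120 N, or if a joint passes its speed limit or range.

### The arm

A 7-joint arm with a two-finger parallel gripper is mounted at the origin on the work surface. World frame = base frame: x ahead of the robot, y to its left, z up, the work surface at z = 0. Lengths are in m, angles in rad, forces in N, time in s.
With the tool pointing down it reaches from about 0.425 to 0.875 m from the base axis. Payload 4.7 kg.
Tool frame: the origin (TCP) lies midway between the tips of the shut fingers; the grasp point (between the pads) lies 19 mm behind it (ctrl.grip_depth is the distance from the TCP to the grasp point, in m); z points along the fingers, y is the direction in which the jaws open and shut (so a half turn about z gives the same grasp; the last joint's range is limited). The gripper opens to 87 mm and grips with 3 to 60 N. Pads are 19 mm wide; open, the fingers measure 117 mm over their backs; the gripper's body (75 mm by 190 mm) begins 51 mm behind the grasp point.
Start: joints at [1.279, 0.321, -0.07, 1.45, 0.023, 1.371, -0.057], TCP at [0.196, -0.62, 0.223] pointing down, gripper open.
Joint ranges: [-2.86, 2.86], [-0.3, 2.09], [-1.38, 1.24], [0.06, 2.45], [-1.56, 4.7], [0.09, 2.05], [-2.69, 2.69]. Speed limits (rad/s): [2.57, 2.57, 3.14, 3.14, 3.14, 3.14, 3.14].

### API

Orientations are given as a rotation vector (axis times angle).
In Python, from bench import ctrl gives the robot as it stands. The module is installed in compiled form; this text tells all that it offers.
- The arm moves only by the shell command python3 -m inch 'ROWS' [FORCE]. ROWS is JSON, a list of rows, each a list of 5 numbers: the opening, from -1 (shut) to 1 (fully open), so that 0 is half open, then the shift along the tool's x, y, z in mm, then the turn about the tool's z in rad. In form: [[fingers, tx, ty, tz, twist], ...]. A call has 1 to 5 rows; each row shifts and turns the pose as measured when the row begins, along the tool's axes as they then stand; what a row does not reach is not made up. A row lasts 1/8 s, in which the tool goes at most 62.5 mm and 10.7 degrees, less where a joint would pass 70% of its speed; a pose out of reach is approached as far as the arm can. A call is refused whole if a number of a shift passes 62.5 or a number of a turn 0.188, either way. A call with a gripper value outside its range is refused whole. The fingers move at their own pace and stop on an object; FORCE is the grip in N (left out, the last holds). Time passes only in rows, so rows that do not move let the fingers close. It gives the time, the measured TCP pose, the force and the opening at its end, in the units of the state.
- ctrl.get_state(): the state, without advancing time (a new reading comes with each control period).
- ctrl.get_image(name): name is "scene" or "top" or "wrist"; returns a dict with "color" (480x640x3 uint8, red, green, blue), "range_z" (480x640 float32, m along the optical axis (not along the pixel's ray), 0 where there is no reading), "K" (3x3 intrinsics, pixels), "R" (3x3) and "t" (3): a world point X has camera coordinates R X + t. Camera axes: x right, y down, z forward; pixel columns grow to the right and rows downward; lengths in m; the calibration is good to about 2 mm. A picture is of the moment at which its call begins.
- ctrl.close_job(): hands the job in, once; it reports no verdict.
The state is a dict: "time": time; "joint_positions": joint angles; "qd": joint speeds; "joint_torque": joint torques, N m; "position": TCP position; "tool_rot": TCP orientation; "ft_force": force on the tool from outside, world axes, zero at the start; "torque": the same for the moment, N m; "grip_width": opening from 0.0 (shut) to 1.0 (fully open).
Only numpy, scipy, OpenCV 4.12 (cv2) and the standard library are available. Lean on these libraries where they do the work, as an engineer would, in place of code of your own. Each camera call takes 0.05 s, during which the arm holds its last target. There are 200 camera calls.

## Working session

There is one attempt and no reset: what is moved stays moved. The work goes in short steps, Python scripts to look and compute and a shell command to move; the robot and the scene stay as the last step left them, time stands still between calls to the robot, and variables do not carry over. Pictures are saved under pics/ and viewed, about 8 in all and at most 12, crops included, and the job is handed in when it is done.

```bash
mkdir -p pics; cat > h.py <<'E'
import numpy as np,cv2
from bench import ctrl
from scipy.spatial.transform import Rotation as Ro
def cloud(im):
    z=im["range_z"];v,u=np.mgrid[:480,:640];K=im["K"]
    c=np.stack([(u-K[0,2])/K[0,0]*z,(v-K[1,2])/K[1,1]*z,z],-1)
    P=(c-im["t"])@im["R"]; P[z==0]=np.nan
    return P
def shot(n,f):
    im=ctrl.get_image(n);cv2.imwrite("pics/"+f,im["color"][:,:,::-1]);return im
E
python3 - <<'E'
from h import *
for n in("top","scene"):
    im=shot(n,n+"0.png");np.save(n+"P.npy",cloud(im));print(n,im["K"][0,0],(-im["R"].T@im["t"]).round(3),im["R"].round(2).tolist())
s=ctrl.get_state();print({k:np.round(v,3) for k,v in s.items()}); print(Ro.from_rotvec(s["tool_rot"]).as_matrix().round(3))
E
```

```text
top 619.509402422111 [ 0.472 -0.05   1.468] [[-0.01, -1.0, -0.02], [-1.0, 0.01, -0.07], [0.07, 0.02, -1.0]]
scene 438.25839340569775 [0.891 0.446 1.092] [[-0.85, 0.53, 0.0], [0.46, 0.73, -0.51], [-0.27, -0.43, -0.86]]
{'time': np.float64(0.1), 'joint_positions': array([ 1.279,  0.322, -0.07 ,  1.452,  0.023,  1.371, -0.057]), 'qd': array([-0.002, -0.001, -0.   , -0.002,  0.003,  0.001,  0.001]), 'joint_torque': array([ 0.0000e+00, -4.9257e+01, -4.0600e-01, -3.1339e+01, -6.4000e-02,
        4.0000e-02,  0.0000e+00]), 'position': array([ 0.196, -0.619,  0.222]), 'tool_rot': array([-3.103e+00, -4.780e-01,  1.000e-03]), 'ft_force': array([ 0.306, -0.672, -0.214]), 'torque': array([ 0.037, -0.034,  0.008]), 'grip_width': np.float64(0.996)}
[[ 0.954  0.301 -0.001]
 [ 0.301 -0.954  0.002]
 [-0.    -0.002 -1.   ]]
```

View pics/top0.png

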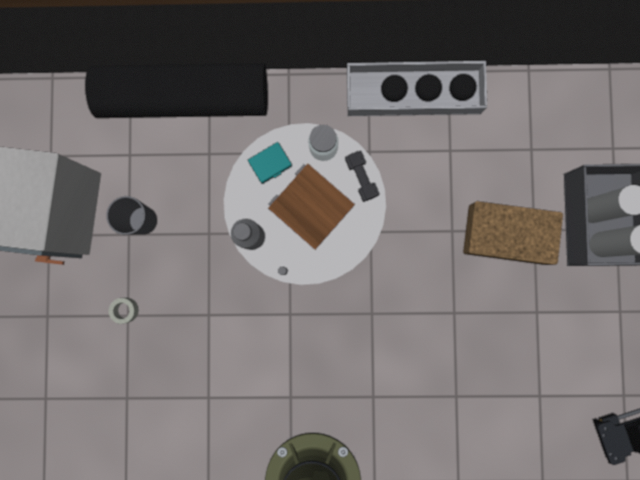

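View pics/scene0.png

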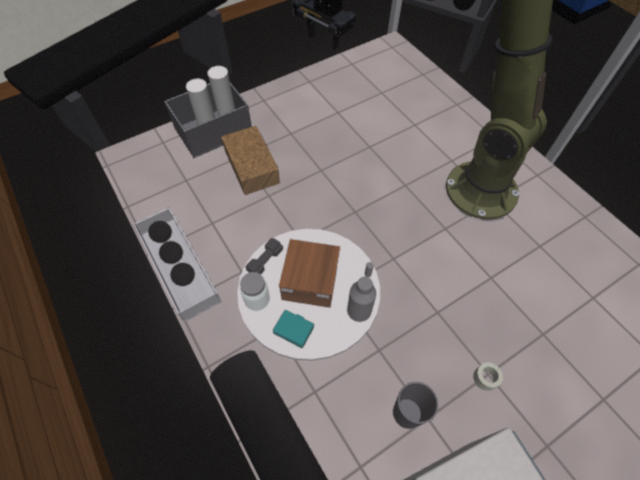

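The top view shows the turntable centred near (305,204), the stud at (283,271), the bottle at (247,234) and the lid's front corner facing lower right. The scene view shows the same layout, with the case, jar and dumbbell around the box. Next I'll measure these.

```bash
cat >> h.py <<'E'
def ray(im,u,v,z):
    K=im["K"];d=im["R"].T@np.array([(u-K[0,2])/K[0,0],(v-K[1,2])/K[1,1],1]);o=-im["R"].T@im["t"]
    return o+d*(z-o[2])/d[2]
def table(im):
    P=cloud(im);c=im["color"].astype(int);hsv=cv2.cvtColor(im["color"],cv2.COLOR_RGB2HSV)
    near=np.hypot(P[...,0]-.49,P[...,1])<.22
    m=((P[...,2]>.022)&near).astype(np.uint8)
    cn=max(cv2.findContours(m,0,2)[0],key=cv2.contourArea)
    h=cv2.convexHull(cn)[:,0,:]
    (u,v),r=cv2.minEnclosingCircle(h); ctr=ray(im,u,v,.03)
    w=(near&(hsv[...,0]<20)&(hsv[...,1]>90)&(abs(P[...,2]-.113)<.01)).astype(np.uint8)
    cw=max(cv2.findContours(w,0,2)[0],key=cv2.contourArea)
    box=cv2.boxPoints(cv2.minAreaRect(cw)); C=np.array([ray(im,a,b,.113) for a,b in box])
    return ctr,r,C,P
E
python3 - <<'E'
from h import *
im=ctrl.get_image("top");ctr,r,C,P=table(im);print(ctr,r);print(C[:,:2].round(3),C.mean(0)-ctr)
d=C.mean(0)-ctr;print("yaw by offset",np.arctan2(-d[1],-d[0]))
for i in range(2):
    e=C[i+1]-C[i];print(np.hypot(*e[:2]),np.arctan2(e[1],e[0]))
print("stud",ray(im,283,271,.085)); s=ray(im,283,271,.085)-ctr;print(np.hypot(*s[:2]),np.arctan2(s[1],s[0])-np.radians(115))
for n,u,v,z in(("bottle",243,231,.195),("jar",322,134,.13),("case",270,161,.057),("db",361,176,.07)):
    p=ray(im,u,v,z);print(n,p.round(3),(p-ctr).round(3),P[v,u].round(3))
E
```

```text
[0.60981729 0.00771876 0.03      ] 78.72906494140625
[[ 0.626  0.087]
 [ 0.723 -0.   ]
 [ 0.631 -0.101]
 [ 0.535 -0.015]] [ 0.01901903 -0.01520361  0.083     ]
yaw by offset 2.4672240855639274
0.13031586610835716 -0.728854252224947
0.13683667219901055 -2.310169354627333
stud [0.48638503 0.05673574 0.085     ]
0.13280883318621456 0.7564458879915255
bottle [0.569 0.131 0.195] [-0.041  0.123  0.165] [0.569 0.131 0.194]
jar [ 0.785 -0.034  0.13 ] [ 0.175 -0.042  0.1  ] [ 0.785 -0.034  0.128]
case [0.74  0.087 0.057] [0.13  0.08  0.027] [0.739 0.087 0.062]
db [ 0.7   -0.121  0.07 ] [ 0.091 -0.129  0.04 ] [ 0.702 -0.121  0.062]
```

```bash
sed -i 's/P\[...,0\]-.49,P\[...,1\])<.22/P[...,0]-.64,P[...,1])<.225/' h.py
python3 - <<'E'
from h import *
im=ctrl.get_image("top");ctr,r,C,P=table(im);print(ctr,r,ray(im,305.5,203.5,.03))
ctr2=ray(im,305.5,203.5,.03)
d=C.mean(0)-ctr2;print(d,"yaw by offset",np.arctan2(-d[1],-d[0]),"by edge",-0.729+1.571,-2.31+np.pi)
s=ray(im,283,271,.085)-ctr2;print(np.hypot(*s[:2]),np.arctan2(s[1],s[0])-np.radians(115))
print("tape",ray(im,122,311,.038),"bottle",ray(im,243,231,.195)-ctr2)
E
```

```text
[0.64571608 0.00958378 0.03      ] 81.31957244873047 [0.64383751 0.0074324  0.03      ]
[-0.01500119 -0.01491726  0.083     ] yaw by offset 0.7825928633353457 by edge 0.842 0.8315926535897931
0.16499121579093454 0.8310038638722195
tape [0.39842503 0.43316805 0.038     ] bottle [-0.07526638  0.12306891  0.165     ]
```

```bash
cat > st.py <<'E'
from h import *
s=ctrl.get_state();R=Ro.from_rotvec(s["tool_rot"]).as_matrix()
print(round(float(s["time"]),2),s["position"].round(4),"toolx",np.round(np.arctan2(R[1,0],R[0,0]),3),"zt",R[:,2].round(3),"F",s["ft_force"].round(1),"g",round(float(s["grip_width"]),2))
import sys
if len(sys.argv)>2:
    t=np.array([float(a) for a in sys.argv[1:4]]);print("shift mm",(R.T@(t-s["position"])*1000).round(1))
E
python3 -m inch '[[-1,40,-44,0,0],[-1,40,-44,0,0],[-1,40,-44,0,0],[-1,40,-44,0,0],[-1,40,-44,0,0]]'; python3 st.py 0.479 -0.015 0.2
```

```text
time: 0.82
position: [0.3205, -0.3458, 0.2194]
tool_rot: [-3.105, -0.463, 0.003]
ft_force: [0.9, 0.1, 1.0]
grip_width: 0.517
0.82 [ 0.3205 -0.3458  0.2194] toolx 0.296 zt [-0.002  0.002 -1.   ] F [0.9 0.1 1. ] g 0.52
shift mm [ 248.2 -270.1   19.6]
```

```bash
python3 -m inch '[[-1,42,-46,0,0],[-1,42,-46,0,0],[-1,42,-46,0,0],[-1,42,-46,0,0],[-1,42,-46,0,0]]' >/dev/null;  python3 st.py 0.477 -0.02 0.2
```

```text
1.45 [ 0.4533 -0.0631  0.22  ] toolx 0.295 zt [ 0.001 -0.002 -1.   ] F [ 0.6 -0.2 -0.3] g 0.02
shift mm [ 35.2 -34.4  19.9]
```

```bash
python3 -m inch '[[-1,35,-34,20,0],[-1,0,0,50,0],[-1,0,0,50,0],[-1,0,0,35,0],[-1,0,0,0,0]]' >/dev/null;  python3 st.py 0.477 0.025 0.06
```

```text
2.08 [ 0.4806 -0.0124  0.0627] toolx 0.307 zt [ 0.006 -0.002 -1.   ] F [-0.   0.3 -0.1] g 0.0
shift mm [  7.9 -36.7   2.6]
```

```bash
python3 - <<'E'
from h import *
im=shot("scene","s1.png")
E
```

```text
(no output)
```

View pics/s1.png

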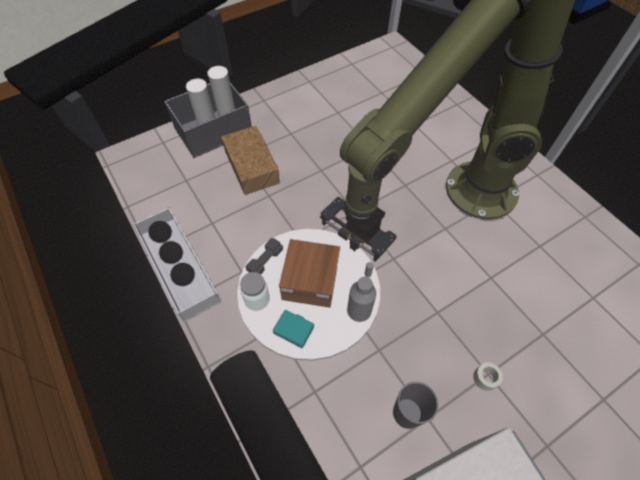

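```bash
python3 -m inch '[[-1,4,-11,0,0],[-1,4,-11,0,0],[-1,3,-9,0,0],[-1,3,-9,0,0],[-1,3,-9,0,0]]' >/dev/null;  python3 st.py 0.489 0.064 0.06
```

```text
2.75 [0.4877 0.0427 0.0696] toolx 0.306 zt [ 0.019 -0.004 -1.   ] F [ 0.1 -0.2  0.5] g 0.01
shift mm [  7.5 -20.    9.6]
```

```bash
python3 -m inch '[[-1,4,-9,5,0],[-1,5,-9,4,0],[-1,5,-8,2,0],[-1,6,-8,2,0],[-1,6,-8,2,0]]' >/dev/null;  python3 st.py 0.5176 0.1135 0.06; python3 - <<'E'
from h import *
im=shot("top","t2.png")
s=ray(im,283,271,.085)
E
```

```text
3.38 [0.5059 0.0903 0.056 ] toolx 0.303 zt [ 0.028 -0.008 -1.   ] F [ 2.5 -4.9  4.6] g 0.01
shift mm [ 18.2 -18.6  -3.9]
```

View pics/t2.png

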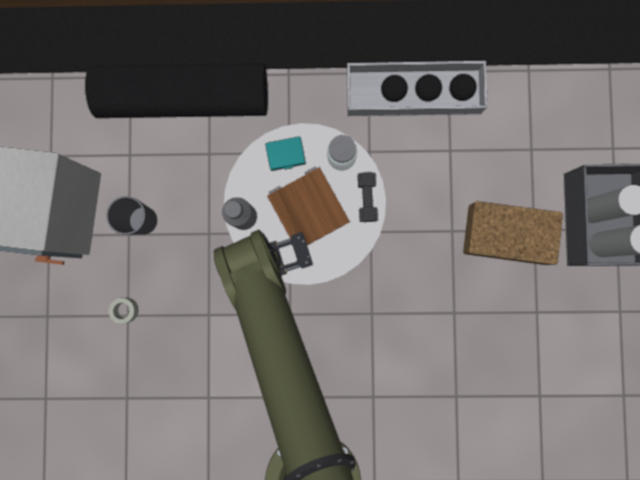

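The stud push works: the table has turned about 20° and the bottle, jar, case and dumbbell are all still standing on it. I'll carry on round the arc.

```bash
python3 -m inch '[[-1,7,-8,-1,0],[-1,8,-7,-1,0],[-1,8,-6,0,0],[-1,9,-5,0,0],[-1,9,-4,0,0]]' >/dev/null;  python3 st.py 0.554 0.146 0.06; cat > yaw.py <<'E'
from h import *
im=ctrl.get_image("scene");P=cloud(im)
hsv=cv2.cvtColor(im["color"],cv2.COLOR_RGB2HSV)
near=np.hypot(P[...,0]-.64,P[...,1])<.16
w=(near&(hsv[...,0]<20)&(hsv[...,1]>90)&(abs(P[...,2]-.113)<.008)).astype(np.uint8)
w=cv2.morphologyEx(w,2,np.ones((3,3)))
q=P[w>0][:,:2].astype(np.float32)
c,sz,a=cv2.minAreaRect(q*1000);a=(a+45)%90-45
print("lid c",np.round(c,1),np.round(sz,1),"yaw rad",round(np.radians(a),3),len(q))
E
python3 yaw.py
```

```text
4.05 [0.5318 0.1361 0.0548] toolx 0.305 zt [ 0.016 -0.008 -1.   ] F [-1.3 -1.7  0.3] g 0.01
shift mm [24.2 -2.8 -4.9]
lid c [620.8  11.9] [138.3 134.4] yaw rad 0.181 2370
```

```bash
python3 -m inch '[[-1,8,-2,-1,0],[-1,8,-2,-1,0],[-1,8,-1,-1,0],[-1,6,-1,0,0],[-1,0,0,0,0]]' >/dev/null;  python3 st.py; python3 yaw.py
```

```text
4.72 [0.5612 0.1539 0.0582] toolx 0.305 zt [ 0.016 -0.004 -1.   ] F [-0.9  0.4 -0.6] g 0.0
lid c [621.3  16.9] [135.2 138.9] yaw rad -0.024 2250
```

```bash
python3 -m inch '[[-1,-30,5,0,0],[-1,-30,10,-20,0.1],[-1,-10,20,-45,0.1],[-1,-10,40,-45,0.1],[-1,-5,50,0,0]]' >/dev/null;  python3 st.py 0.49 0.0085 0.15; python3 - <<'E'
from h import *
im=shot("top","t3.png");ctr,r,C,P=table(im);print(ctr);print(C[:,:2].round(3),C.mean(0)[:2])
E
```

```text
5.4 [0.4899 0.0102 0.1722] toolx 0.004 zt [ 0.023 -0.003 -1.   ] F [ 0.  -1.1 -0.2] g 0.0
shift mm [-0.5  1.6 22.2]
[0.60302233 0.02497759 0.03      ]
[[ 0.554  0.079]
 [ 0.691  0.074]
 [ 0.685 -0.056]
 [ 0.548 -0.05 ]] [0.61966304 0.01179345]
```

View pics/t3.png

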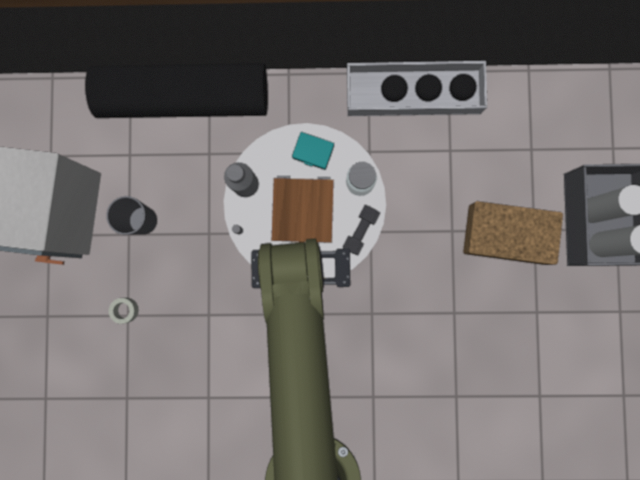

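```bash
python3 -m inch '[[0,0,0,40,0],[0,0,0,35,0],[0,15,0,3,0],[0,15,0,0,0],[0,0,0,0,0]]' >/dev/null;  python3 st.py 0.541 0.0095 0.095
```

```text
6.08 [ 0.5228 -0.0039  0.0935] toolx -0.012 zt [ 0.027 -0.012 -1.   ] F [-0.5  0.   0.5] g 0.46
shift mm [ 18.1 -13.6  -1.2]
```

```bash
python3 -m inch '[[0,0,-13,0,0],[0,6,-1,0,0],[0,6,0,0,0]]' >/dev/null;  python3 st.py 0.541 0.0095 0.095;python3 -m inch '[[0,5,0,0,0],[0,5,0,0,0]]' >/dev/null;  python3 st.py 0.541 0.0095 0.095
```

```text
6.45 [0.5354 0.0117 0.0947] toolx -0.011 zt [ 0.028 -0.013 -1.   ] F [-0.1 -0.8 -0.8] g 0.5
shift mm [ 5.6  2.1 -0.1]
6.7 [0.5371 0.01   0.0936] toolx -0.014 zt [ 0.007 -0.017 -1.   ] F [-15.2  -2.1   9.8] g 0.5
shift mm [ 4.   0.5 -1.4]
```

```bash
python3 -m inch '[[0,3,0,-8,0],[0,3,0,-8,0]]' >/dev/null;  python3 st.py; python3 -m inch '[[0,3,0,-8,0],[0,4,0,-8,0]]' >/dev/null;  python3 st.py
python3 - <<'E'
from h import *
shot("scene","s4.png")
E
```

```text
6.95 [0.5375 0.0098 0.1072] toolx -0.015 zt [-0.007 -0.018 -1.   ] F [-5.2  0.5 -0.8] g 0.49
7.2 [0.5397 0.0097 0.1216] toolx -0.015 zt [-0.019 -0.018 -1.   ] F [-6.4  0.2  0.5] g 0.5
```

View pics/s4.png

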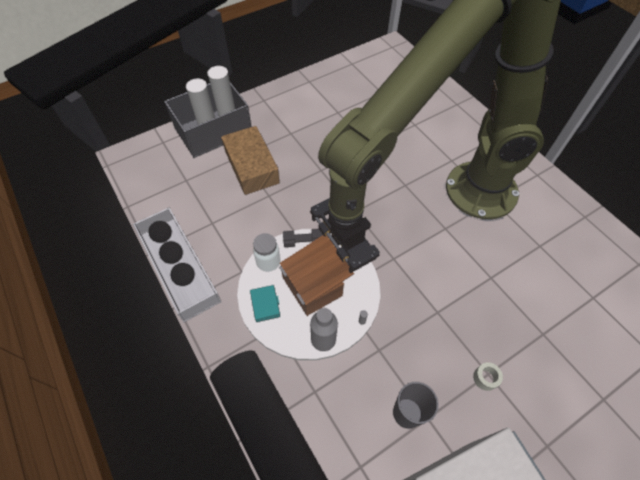

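The lid is lifting by friction on its lip, at about 0.2 rad, and everything on the table is still standing. I'll follow the arc.

```bash
python3 -m inch '[[0,6,0,-13,0],[0,7,0,-13,0]]' >/dev/null;  python3 st.py; python3 -m inch '[[0,9,0,-13,0],[0,10,0,-12,0]]' >/dev/null;  python3 st.py
```

```text
7.5 [0.5471 0.0096 0.1462] toolx -0.016 zt [-0.035 -0.019 -0.999] F [-7.3  0.   2. ] g 0.5
7.75 [0.5597 0.0094 0.1701] toolx -0.016 zt [-0.054 -0.022 -0.998] F [-11.3   0.4   6.9] g 0.5
```

```bash
python3 -m inch '[[0,10,0,-13,0],[0,11,0,-11,0]]' >/dev/null;  python3 st.py; python3 -m inch '[[0,12,0,-10,0],[0,13,0,-9,0]]' >/dev/null;  python3 st.py; python3 -m inch '[[0,13,0,-8,0],[0,14,0,-7,0]]' >/dev/null;  python3 st.py
```

```text
8.0 [0.5792 0.009  0.1941] toolx -0.017 zt [-0.063 -0.023 -0.998] F [-4.3 -0.1  3.7] g 0.5
8.25 [0.6063 0.0087 0.2132] toolx -0.018 zt [-0.062 -0.024 -0.998] F [-0.4  0.4  0.3] g 0.5
8.5 [0.6363 0.008  0.2277] toolx -0.019 zt [-0.06  -0.024 -0.998] F [-0.3  0.2 -1.5] g 0.5
```

```bash
python3 - <<'E'
from h import *
shot("scene","s5.png")
E
```

```text
(no output)
```

View pics/s5.png

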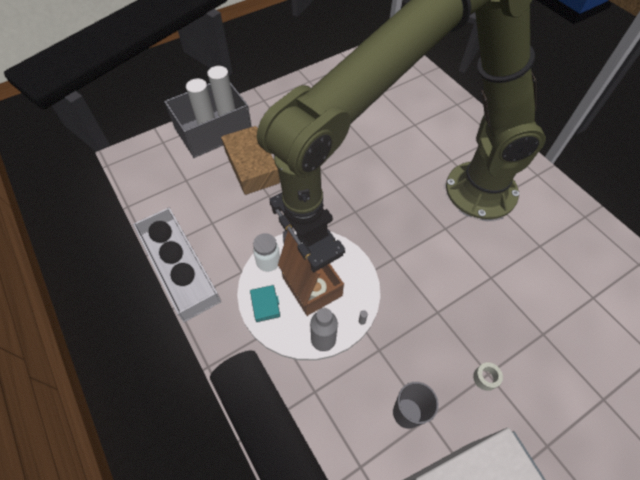

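The lid stands at about 1.2 rad, resting against the fingers. I'll push on past upright.

```bash
python3 -m inch '[[0,13,0,-4,0],[0,13,0,-2,0],[0,12,0,0,0]]' >/dev/null;  python3 st.py; python3 -m inch '[[0,10,0,0,0],[0,9,0,0,0],[0,7,0,0,0]]' >/dev/null;  python3 st.py; cat > lid.py <<'E'
from h import *
import sys
im=shot("scene",sys.argv[1]);P=cloud(im);hsv=cv2.cvtColor(im["color"],cv2.COLOR_RGB2HSV)
w=(np.hypot(P[...,0]-.68,P[...,1])<.16)&(hsv[...,0]<20)&(hsv[...,1]>90)&(P[...,2]>.125)
q=P[w];print(len(q),"zmax",np.percentile(q[:,2],99))
A=np.c_[q[:,1:],np.ones(len(q))];c=np.linalg.lstsq(A,q[:,0],rcond=None)[0]
print("x=a*y+b*z+c",c.round(3),"lid angle",np.pi/2+np.arctan(c[1]),"yaw",-np.arctan(c[0]))
E
python3 lid.py s6.png
```

```text
8.93 [0.6783 0.0066 0.2325] toolx -0.02 zt [-0.055 -0.024 -0.998] F [0.2 0.8 0.9] g 0.5
9.3 [0.7059 0.0057 0.2304] toolx -0.021 zt [-0.056 -0.024 -0.998] F [ 0.2 -0.5  0.2] g 0.5
501 zmax 0.3210498949447224
x=a*y+b*z+c [-0.079  0.28   0.679] lid angle 1.8433818649490374 yaw 0.07835628466770554
```

```bash
python3 -m inch '[[0,-40,0,-15,0],[0,-50,0,-20,0],[0,-55,0,-20,0],[0,-55,0,-20,0],[0,-30,0,-10,0]]' >/dev/null;  python3 st.py;python3 -m inch '[[0,0,0,0,0],[0,0,0,0,0],[0,0,0,0,0]]' >/dev/null; python3 lid.py s7.png; python3 st.py
```

```text
9.97 [0.4764 0.0127 0.327 ] toolx -0.021 zt [-0.061 -0.022 -0.998] F [0.  0.1 1.2] g 0.5
662 zmax 0.23296596288821947
x=a*y+b*z+c [0.017 0.479 0.637] lid angle 2.017545407554392 yaw -0.017432861533169686
10.4 [0.4763 0.0127 0.3282] toolx -0.022 zt [-0.058 -0.025 -0.998] F [-0.4  0.5 -0.4] g 0.5
```

View pics/s7.png

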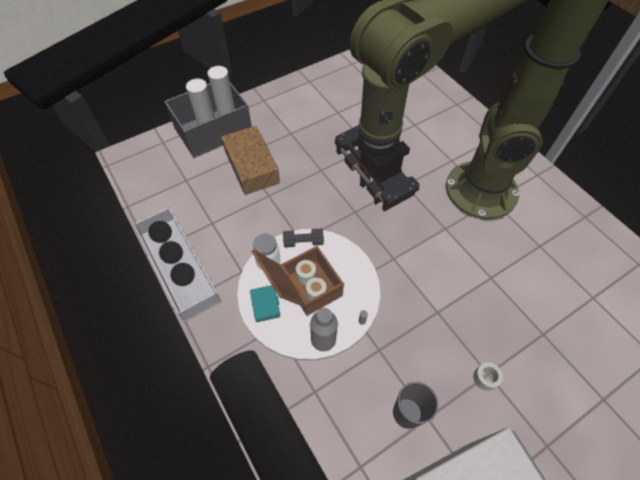

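The lid leans back at about 2.0 rad, the table yaw is about -0.02, everything is standing and the arm is clear.

```bash
python3 -c "
from bench import ctrl
print(ctrl.close_job())"
```

```text
the job is handed in; nothing more can be done
None
```

The box now faces the near edge with its lid open and resting on its stop, and I've handed the job in; it gives no verdict.

**What I did:** I pushed the stud clockwise with shut fingertips, from a yaw of about 0.83 rad to about -0.03. I then pressed two half-open fingertips on the lid's front edge, lifted it along its arc by friction, pushed it past upright and backed away. The tool always points down, so it could not get under the lip. The largest force I read was about 18 N, at first contact with the lid.

**Last checks, at 10.4 s of the 64 s allowed:**
- **Lid:** about 2.02 rad, leaning on its stop with nothing touching it.
- **Turntable:** yaw about -0.02 rad. An earlier top view gave -0.04 and a scene view -0.024, all well inside the limit of about 0.2.
- **Other things:** bottle, jar, case and dumbbell are upright on the turntable. The tape, cup and block look unmoved; I judged this by eye from the pictures and did not re-measure them.
- **Arm:** clear, with about zero wrist force.

**Checks that disagreed:** the automatic turntable-centre fit was wrong in the first and third top views, because the search area was too small and then the arm blocked the view, so I used a hand-read centre. The scene and top views put the lid centre 5 mm apart. The lid reading taken while the fingers were still at it (1.84 rad) looked contaminated by other surfaces, so I relied on the later one.

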